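# Seat the board carrier on its rotary stand

### The job

Mount the board carrier plate (aluminium with an orange hub) on the round grey stand: lift it, lower it over the central shaft with its slot over the brass anti-rotation pin, turning it gently until the pin drops into the slot, then press it down steadily until it sits fully home and flush on the seat, and let go. Never push hard on the stand, pin or shaft (stay under 30 N), and leave the other things on the bench alone.

Things in the scene. Friction and masses are not known exactly. Their poses are not given: they have to be found in the camera images.
- stand: Grey round board stand, fixed on the blue mat: foot 124 mm across; seat (flat round top) 112 mm across, 30 mm above its underside. Origin at the centre of the underside, z up. A fixed steel shaft, 12 mm across, rises 37 mm above the seat's centre, its top 6 mm tapering to 4 mm across.
- shaft_seat (a point): Point on the shaft axis at the height of the stand's seat; axes as the stand's.
- mark (a point): White mark on the seat's rim, 51 mm from the shaft along the stand's +x. The brass anti-rotation pin is 6 mm across, 34 mm from the shaft axis, 13 mm tall above the seat, its top 3 mm tapering to 2.6 mm. Its direction from the shaft is not measured: anywhere within 0.5 rad either side of this mark, to be found by eye or by feel. It stands on a dark clamped ring and does not turn.
- collar (a joint): Black rubber collar round the shaft, 34 mm across. Value in m: 0 = raised 9 mm above the seat (start), 0.009 = pushed down level with the seat. It bears the plate's weight, slides down under a steady push of about 8 N (the plate's weight counts towards it) and stays where it is pushed.
- hub (a point): Centre of the carrier plate, 30 mm above its underside, on the bore's axis; good to grip. Aluminium plate 110 (its x) x 90 (y) x 6 mm, about 0.2 kg, lying flat on the 3 mm mat; orange hub on top, 28 x 28 mm square with sides along plate x and y, 40 mm tall (46 mm in all). A bore 14 mm across goes right through. Dark strips 4 mm tall lie along the plate's long edges.
- slot (a point): Centre of the slot in the plate that takes the pin, at the underside: 34 mm from the plate's centre along plate +x; the slot is 11 mm long radially, 8 mm across, and goes through.
- phone_mid (a point): Bystander, leave alone: smartphone lying flat, black, 148 x 72 x 8 mm. Point at its middle.
- bottle_mid (a point): Bystander, leave alone: amber dropper bottle, 34 mm across, 95 mm tall. Point at its middle.
- flux_mid (a point): Bystander, leave alone: small white flux jar with blue cap, 38 mm across, 30 mm tall. Point at its middle.
- mug_mid (a point): Bystander, leave alone: white mug, 82 mm across, 95 mm tall. Point at its middle.
- charger_mid (a point): Bystander, leave alone: white charger cube, 45 x 45 x 28 mm. Point at its middle.
- driver_mid (a point): Bystander, leave alone: red-handled screwdriver lying flat, 150 mm long. Point at its middle.
- chips_mid (a point): Bystander, leave alone: grey parts tray with small compartments, 90 x 120 x 22 mm. Point at its middle.
- tweezers_mid (a point): Bystander, leave alone: steel tweezers lying flat, 120 mm long. Point at its middle.
Mind the look-alikes: they are no part of the job. What is shaped like the stand but purple or turquoise is not meant.

How it is judged:
By the outcome, as a careful person would: the job done as asked, in the order asked, and still so for the second after the job is handed in, with the robot touching nothing.
It also fails if it takes over 54 s, if anything falls off the work surface, if the arm or the gripper's body presses on something with over 40 N, if the wrist force passes 120 N, or if a joint passes its speed limit or range.

### The arm

A 6-joint arm with a two-finger parallel gripper is mounted at the origin on the work surface. World frame = base frame: x ahead of the robot, y to its left, z up, the work surface at z = 0. Lengths are in m, angles in rad, forces in N, time in s.
With the tool pointing down it reaches from about 0.25 to 0.775 m from the base axis. Payload 4 kg.
Tool frame: the origin (TCP) lies on the centre line of the jaws, within the pads' length; the fingertips stand 17 mm ahead of it and the grasp point (between the pads) lies 2 mm behind it (bot.tip_reach is the distance from the TCP to the fingertips, in m); z points along the fingers, y is the line along which they close (so a half turn about z gives the same grasp; the last joint's range is limited). The gripper opens to 94 mm and grips with 3 to 60 N. Pads are 16 mm wide; open, the fingers measure 119 mm over their backs; the gripper's body (75 mm by 177 mm) begins 78 mm behind the grasp point.
Start: joints at [1.082, 0.087, 1.371, -0, 1.684, -0.103], TCP at [0.207, 0.51, 0.223] pointing down, gripper open.
Joint ranges: [-3.1, 3.1], [-0.76, 2.03], [0.27, 2.55], [-1.08, 4.22], [0.17, 2.65], [-2.57, 2.57]. Speed limits (rad/s): [2.79, 2.79, 3.14, 3.14, 3.14, 3.14].

### API

Orientations are given as [roll, pitch, yaw] about the fixed x, y, z axes, in that order (R = Rz(yaw) Ry(pitch) Rx(roll)).
In Python, from cell import bot, eyes, order gives the robot as it stands. The module is installed in compiled form; this text tells all that it offers.
- The arm moves only by the tool apply_moves, never from a script. Its argument "deltas" is a list of rows, each an object with "dp": the shift along the world's x, y, z in mm, a list of three; "rot": the turn, a rotation vector about the world's x, y, z in degrees, a list of three. A call has 1 to 10 rows; each row is the pose to reach, as a shift and turn from the pose commanded when the call began; what a row does not reach only later rows make up. A row lasts 1/12 s, in which the tool goes at most 41.7 mm and 7.16 degrees, less where a joint would pass 70% of its speed; a pose out of reach is approached as far as the arm can. A call with a gripper value outside its range is refused whole. "gripper" is the closure, from -1 (fully open) to 1 (shut), set as the call begins (left out, the last holds). The fingers move at their own pace and stop on an object; "force" is the grip in N (left out, the last holds). Time passes only in rows, so rows that repeat a pose let the fingers close. It gives the time, the measured TCP pose, the force, the opening and the grip force at its end, in the units of the state.
- bot.sense(): the state, without advancing time (a new reading comes with each control period).
- eyes.snapshot(name): name is "side" or "top"; returns a dict with "frame" (400x640x3 uint8, blue, green, red), "vfov" (degrees; the focal length in pixels is half the picture's height over the tangent of half this angle, whatever the lens; pixels are square), "cx", "cy" (the principal point, pixels), "world_from_camera" (4x4, takes a point from camera to world coordinates). Camera axes: x right, y down, z forward; pixel columns grow to the right and rows downward; lengths in m; the calibration is good to about 2 mm. A picture is of the moment at which its call begins. There is no depth.
- order.close_job(): hands the job in; it is judged then, once.
The state is a dict: "time_s": time; "joint_pos": joint angles; "joint_velocities": joint speeds; "joint_torque": joint torques, N m; "ee_pos": TCP position; "eef_rot": TCP orientation; "ft_force": force on the tool from outside, world axes, zero at the start; "wrist_torque": the same for the moment, N m; "grip_width": finger opening in m; "grip_force": force on a finger pad.
Only numpy, scipy, OpenCV 4.12 (cv2) and the standard library are available. Lean on these libraries where they do the work, as an engineer would, in place of code of your own. Each camera call takes 0.05 s, during which the arm holds its last target. There are 200 camera calls.

## Working session

There is one attempt and no reset: what is moved stays moved. The work goes in short steps, Python scripts to look and compute and a tool call to move; the robot and the scene stay as the last step left them, time stands still between calls to the robot, and variables do not carry over. Pictures are saved under pics/ and viewed, at most 10 in all, crops included, and the job is handed in when it is done.

Besides the shell and the picture viewer there is one more tool, called as name(argument=value, ...) on one line, values as JSON. apply_moves: Moves the arm, as the interface text tells. Its arguments: {"type":"object","properties":{"deltas":{"type":"array"},"gripper":{"type":"number"},"force":{"type":"number"}},"required":["deltas"]}

```bash
mkdir -p pics; cat > h.py <<'E'
import numpy as np, cv2
from cell import bot, eyes, order
def snap(n):
    s=eyes.snapshot(n); return s
def f(s): return s["frame"].shape[0]/2/np.tan(np.radians(s["vfov"])/2)
def ray(s,u,v):
    T=np.array(s["world_from_camera"]); d=np.array([(u-s["cx"])/f(s),(v-s["cy"])/f(s),1.])
    return T[:3,3],T[:3,:3]@d
def onz(s,u,v,z):
    o,d=ray(s,u,v); return o+d*(z-o[2])/d[2]
def proj(s,p):
    T=np.array(s["world_from_camera"]); c=T[:3,:3].T@(np.array(p)-T[:3,3]); return f(s)*c[0]/c[2]+s["cx"],f(s)*c[1]/c[2]+s["cy"]
def tri(s1,p1,s2,p2):
    (a,d),(b,e)=ray(s1,*p1),ray(s2,*p2)
    t=np.linalg.lstsq(np.c_[d,-e],b-a,rcond=None)[0]; x,y=a+d*t[0],b+e*t[1]; return (x+y)/2,np.linalg.norm(x-y)
E
python3 - <<'E'
from h import *
for n in("side","top"):
    s=snap(n); cv2.imwrite(f"pics/{n}0.png",s["frame"]); print(n,s["vfov"],s["cx"],s["cy"],np.round(s["world_from_camera"],3).tolist())
print(bot.sense(),bot.tip_reach)
E
```

```text
side 56.53001796751014 315.2167560368305 198.64129917849343 [[0.933, -0.271, 0.239, 0.226], [-0.361, -0.718, 0.595, -0.638], [0.011, -0.641, -0.768, 0.867], [0.0, 0.0, 0.0, 1.0]]
top 52.174602771952344 307.9783796622594 200.06826858695268 [[0.007, -0.986, 0.167, 0.276], [-1.0, -0.007, 0.001, -0.014], [0.001, -0.167, -0.986, 1.358], [0.0, 0.0, 0.0, 1.0]]
{'time_s': 0.1, 'joint_pos': array([ 1.08190176e+00,  8.78663055e-02,  1.37205023e+00,  1.50162705e-05,
        1.68357506e+00, -1.03066147e-01]), 'joint_velocities': array([ 0.00082817, -0.00147053, -0.00423067,  0.00018539,  0.00086361,
        0.00252989]), 'joint_torque': array([ 2.45207120e-03, -3.41252625e+01, -3.03301728e+01,  7.20900251e-02,
        3.03987879e-02, -1.04221060e-04]), 'ee_pos': array([0.20675632, 0.50918812, 0.22145609]), 'eef_rot': array([-3.13970532e+00, -2.10215052e-04,  2.75576572e+00]), 'ft_force': array([ 0.60634532, -0.83366569, -0.44259919]), 'wrist_torque': array([-0.03351718, -0.01709615, -0.02306442]), 'grip_force': 0.0, 'grip_width': 0.09373459955929465} 0.017
```

View pics/side0.png

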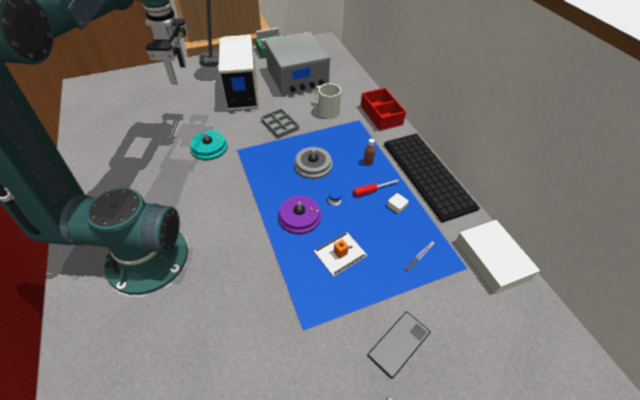

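View pics/top0.png

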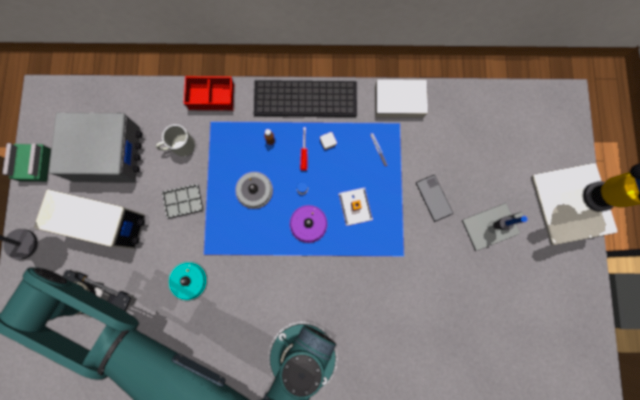

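The side view shows three stands: grey (313,162), purple (299,213) and turquoise (208,145). In the top view they are at (254,189), (308,223) and (187,281). The grey one on the blue mat fits the description. The plate with the orange hub is at side (341,252) and top (355,206). I'll confirm both with one enlarged composite.

```bash
python3 - <<'E'
from h import *
a=cv2.imread("pics/side0.png");b=cv2.imread("pics/top0.png")
c=lambda i,u,v,w=30:cv2.resize(i[v-w*3//4:v+w*3//4,u-w:u+w],(400,300),interpolation=cv2.INTER_CUBIC)
cv2.imwrite("pics/c0.png",np.vstack([np.hstack([c(a,313,160),c(b,254,189)]),np.hstack([c(a,341,252,32),c(b,355,206)])]))
S,T=snap("side"),snap("top")
def blobs(s,lo,hi):
    m=cv2.inRange(cv2.cvtColor(s["frame"],cv2.COLOR_BGR2HSV),lo,hi); return m
for n,s,w in(("side",S,(300,230,380,280)),("top",T,(335,180,380,230))):
    m=blobs(s,(8,150,80),(22,255,255)); x0,y0,x1,y1=w; k=np.zeros_like(m);k[y0:y1,x0:x1]=m[y0:y1,x0:x1]
    v,u=np.nonzero(k);print(n,"orange",len(u),u.mean(),v.mean(),u.min(),u.max(),v.min(),v.max())
    # plate: non-blue
    m=255-blobs(s,(100,120,40),(130,255,255)); k[:]=0;k[y0:y1,x0:x1]=m[y0:y1,x0:x1]
    cs,_=cv2.findContours(k,0,1);q=max(cs,key=cv2.contourArea);r=cv2.minAreaRect(q);print(r)
    pts=cv2.approxPolyDP(q,4,True)[:,0];print(pts.tolist(),[np.round(onz(s,*p,.011)[:2],3).tolist() for p in pts])
    w=(225,165,285,215) if n=="top" else (285,140,338,185); x0,y0,x1,y1=w
    k[:]=0;k[y0:y1,x0:x1]=m[y0:y1,x0:x1]
    cs,_=cv2.findContours(k,0,1);q=max(cs,key=cv2.contourArea);e=cv2.fitEllipse(q);print("stand",e)
    for z in(.003,.015,.033): print(z,onz(s,*e[0],z).round(4))
E
```

```text
side orange 168 340.45238095238096 248.23809523809524 334 347 240 257
((340.1712951660156, 253.08441162109375), (32.79594039916992, 43.363521575927734), 58.24052047729492)
[[347, 232], [314, 250], [333, 276], [366, 256]] [[0.532, -0.119], [0.425, -0.141], [0.442, -0.231], [0.547, -0.207]]
stand ((312.9217529296875, 162.51669311523438), (31.53411293029785, 37.50510787963867), 89.99771881103516)
0.003 [0.544  0.1792 0.003 ]
0.015 [0.5396 0.1679 0.015 ]
0.033 [0.533  0.1509 0.033 ]
top orange 60 355.98333333333335 205.01666666666668 352 360 201 209
((355.278076171875, 206.2050323486328), (34.25360107421875, 27.282957077026367), 77.00537872314453)
[[364, 188], [339, 193], [347, 225], [372, 219]] [[0.546, -0.201], [0.528, -0.117], [0.421, -0.143], [0.441, -0.226]]
stand ((253.72178649902344, 189.64955139160156), (35.81586837768555, 36.42426681518555), 94.48145294189453)
0.003 [0.5393 0.1706 0.003 ]
0.015 [0.537 0.169 0.015]
0.033 [0.5335 0.1665 0.033 ]
```

View pics/c0.png

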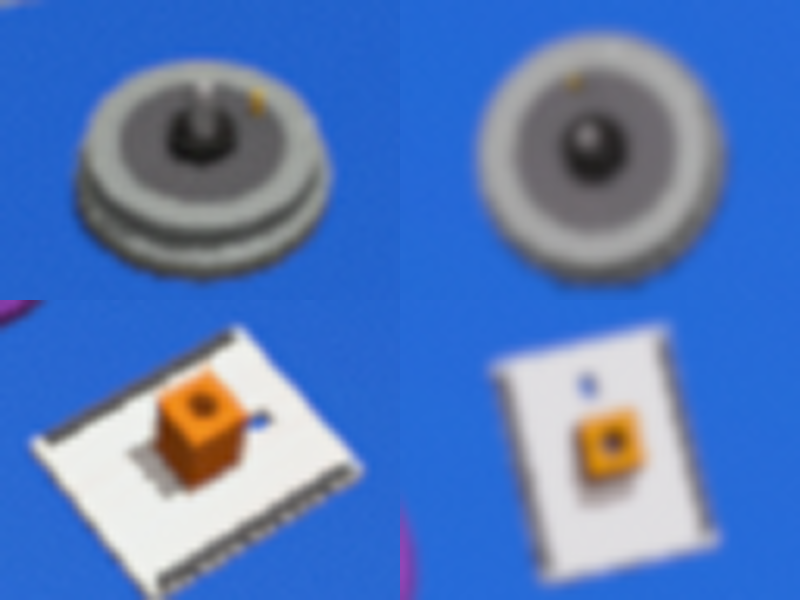

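The crop confirms the grey stand: brass pin at about side (321.7,153) and top (250,179), dark ring, and black collar with the shaft. It also shows the plate, with its orange hub bore at about side (341.6,244.8) and top (356.8,205.3), and the slot on the far (+x world) side of the hub. Next I'll triangulate.

```bash
cat >> h.py <<'E'
def cen(s,lo,hi,w,wt=None):
    x0,y0,x1,y1=w; h=cv2.cvtColor(s["frame"][y0:y1,x0:x1],cv2.COLOR_BGR2HSV)
    m=cv2.inRange(h,lo,hi); v,u=np.nonzero(m); return (u.mean()+x0,v.mean()+y0,len(u)) if len(u) else None
E
python3 - <<'E'
from h import *
S,T=snap("side"),snap("top")
ps=cen(S,(12,90,80),(32,255,255),(314,146,330,162));pt=cen(T,(12,60,80),(32,255,255),(244,172,258,186));print("pin",ps,pt)
if ps and pt: print(tri(S,ps[:2],T,pt[:2]), onz(S,*ps[:2],.042),onz(T,*pt[:2],.046))
# hub: bright top face + slot(blue inside plate)
hs=cen(S,(8,150,190),(22,255,255),(325,232,360,265));ht=cen(T,(8,120,80),(26,255,255),(345,195,368,216))
print("hub",hs,ht,tri(S,(341.6,244.8),T,(356.8,205.3)),tri(S,hs[:2],T,ht[:2]),onz(S,*hs[:2],.049),onz(T,*ht[:2],.049))
sl=cen(T,(100,60,40),(130,255,255),(349,192,358,200));ss=cen(S,(100,60,40),(130,255,255),(345,244,354,252));print("slot",sl,ss,onz(T,*sl[:2],.006),onz(S,*ss[:2],.006) if ss else 0)
# shaft top, seat ring centre via brightness
for n,s,w in(("side",S,(304,146,324,168)),("top",T,(243,180,264,200))):
    g=cv2.cvtColor(s["frame"],cv2.COLOR_BGR2GRAY)[w[1]:w[3],w[0]:w[2]]; print(n);print(g)
g=cv2.cvtColor(T["frame"],cv2.COLOR_BGR2GRAY).astype(float)
for n,s,w,lo,hi in(("side",S,(285,140,338,170),0,0),("top",T,(230,165,280,215),0,0)):
    h=cv2.cvtColor(s["frame"],cv2.COLOR_BGR2HSV);g=cv2.cvtColor(s["frame"],cv2.COLOR_BGR2GRAY)
    m=((h[...,1]<70)&(g<128)).astype(np.uint8);k=np.zeros_like(m);k[w[1]:w[3],w[0]:w[2]]=m[w[1]:w[3],w[0]:w[2]]
    cs,_=cv2.findContours(k,0,1);q=max(cs,key=cv2.contourArea);e=cv2.fitEllipse(q);print("ring",n,e,onz(s,*e[0],.033))
E
```

```text
pin (np.float64(321.2), np.float64(152.6), 5) (np.float64(249.66666666666666), np.float64(178.66666666666666), 3)
(array([0.57117466, 0.18010338, 0.03725849]), np.float64(0.0032823195979173013)) [0.57088932 0.17535729 0.042     ] [0.56759101 0.17914131 0.046     ]
hub (np.float64(340.7714285714286), np.float64(245.04285714285714), 70) (np.float64(355.9142857142857), np.float64(204.9), 70) (array([ 0.48500891, -0.17260271,  0.04806578]), np.float64(0.00768481568890198)) (array([ 0.4856757 , -0.16995356,  0.04320233]), np.float64(0.00484663087372308)) [ 0.48629117 -0.17354029  0.049     ] [ 0.48236939 -0.16867433  0.049     ]
slot (np.float64(352.6666666666667), np.float64(196.33333333333334), 3) (np.float64(349.8), np.float64(247.4), 5) [ 0.5182474  -0.16320336  0.006     ] [ 0.51992704 -0.164809    0.006     ]
side
[[ 91  90  93  97 101 105 107 111 110 111 110 108 106 103  99  92  91  91
   91  92]
 [100 104 114 122 130 137 141 148 150 149 148 144 138 134 124 117 110 103
   95  89]
 [126 137 148 153 155 156 159 161 164 163 161 160 158 157 154 150 146 133
  116 104]
 [154 156 160 160 
[... 2975 characters left out ...]
100 100 101 103 105 106 106 107 107
  110 120 138]
 [138 121 111 108 107 107 107 107 107 107 107 107 107 106 106 107 107 109
  117 132 152]
 [150 136 122 114 109 108 107 107 108 108 108 108 108 107 107 108 111 117
  129 146 162]
 [162 151 140 127 118 111 108 108 108 109 110 109 108 108 110 113 122 134
  147 160 169]
 [165 161 155 146 132 121 115 113 111 111 113 113 114 116 121 128 140 153
  163 168 168]]
ring side ((312.68817138671875, 158.7701416015625), (16.54319953918457, 24.252668380737305), 92.85792541503906) [0.53839245 0.1670674  0.033     ]
ring top ((252.8978271484375, 188.68313598632812), (22.04576873779297, 22.768571853637695), 57.70093536376953) [0.53668627 0.16932182 0.033     ]
```

apply_moves(deltas=[{"dp": [140,-340,0],"rot": [0,0,18]},{"dp": [140,-340,0],"rot": [0,0,18]},{"dp": [140,-340,0],"rot": [0,0,18]},{"dp": [140,-340,0],"rot": [0,0,18]},{"dp": [140,-340,0],"rot": [0,0,18]},{"dp": [140,-340,0],"rot": [0,0,18]},{"dp": [140,-340,0],"rot": [0,0,18]},{"dp": [140,-340,0],"rot": [0,0,18]},{"dp": [278,-682,-40],"rot": [0,0,35]},{"dp": [278,-682,-40],"rot": [0,0,35]}], gripper=-1)

```text
time_s: 1.13
ee_pos: [0.3584, 0.1419, 0.2165]
eef_rot: [3.141, 0.002, -3.013]
ft_force: [1.1, 0.1, -0.5]
grip_width: 0.0942
grip_force: 0.0
```

apply_moves(deltas=[{"dp": [120,-295,-60],"rot": [0,0,3]},{"dp": [120,-295,-60],"rot": [0,0,3]},{"dp": [120,-295,-60],"rot": [0,0,3]},{"dp": [120,-295,-60],"rot": [0,0,3]},{"dp": [120,-295,-60],"rot": [0,0,3]},{"dp": [120,-295,-60],"rot": [0,0,3]},{"dp": [120,-295,-60],"rot": [0,0,3]},{"dp": [120,-295,-60],"rot": [0,0,3]},{"dp": [120,-295,-60],"rot": [0,0,3]},{"dp": [120,-295,-60],"rot": [0,0,3]}])

```text
time_s: 1.97
ee_pos: [0.4776, -0.1522, 0.1551]
eef_rot: [3.14, -0.002, -2.967]
ft_force: [-0.5, 0.9, -0.4]
grip_width: 0.094
grip_force: 0.0
```

```bash
python3 - <<'E'
from h import *
b=bot.sense();print(b["time_s"],b["ee_pos"].round(4),np.degrees(b["eef_rot"]).round(2),b["joint_pos"].round(2),b["ft_force"].round(2))
S,T=snap("side"),snap("top")
cv2.imwrite("pics/a1.png",np.hstack([cv2.resize(i[v-45:v+45,u-30:u+30],(400,600),interpolation=cv2.INTER_CUBIC) for i,u,v in((S["frame"],340,240),(T["frame"],355,206))]))
print(proj(S,b["ee_pos"]),proj(T,b["ee_pos"]))
# shaft tip & hub estimates
print(tri(S,(313.1,149.5),T,(251.5,186.4)),onz(S,313.1,149.5,.07),onz(T,251.5,186.4,.07))
E
```

```text
1.9667 [ 0.4776 -0.1522  0.1551] [ 1.7989e+02 -1.1000e-01 -1.7000e+02] [-0.42  0.    1.59  0.    1.55 -2.17] [-0.5   0.87 -0.43]
(np.float64(336.7138752522873), np.float64(215.08938751225836)) (np.float64(354.5572083427605), np.float64(200.9139262963692))
(array([0.53825852, 0.16839626, 0.07147164]), np.float64(0.003437470358238497)) [0.54060672 0.16981043 0.07      ] [0.53684392 0.16892891 0.07      ]
```

View pics/a1.png

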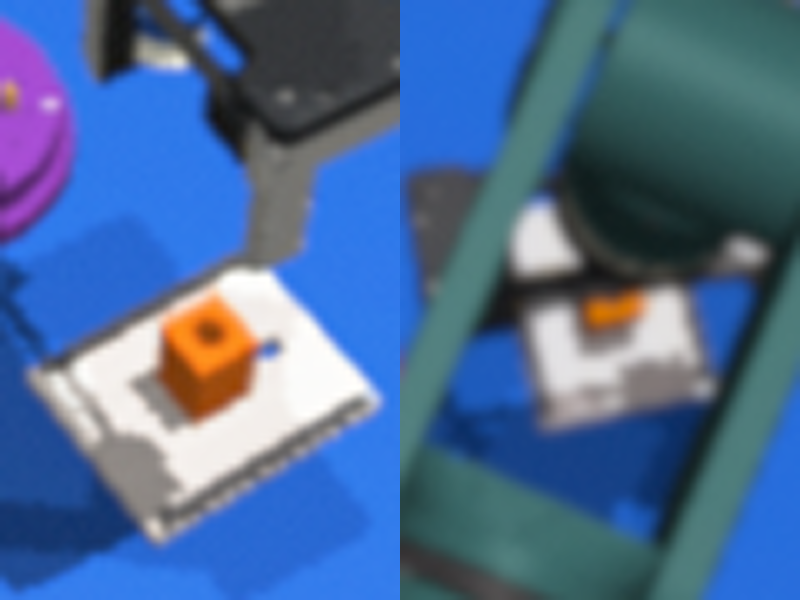

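The left (side) crop shows an open finger beside the untouched plate. The top view is mostly hidden by the arm. The tool is about 20 mm short in y, so I'll align and descend.

apply_moves(deltas=[{"dp": [7.5,-20,-50],"rot": [0,0,3]},{"dp": [7.5,-20,-80],"rot": [0,0,3]},{"dp": [7.5,-20,-100],"rot": [0,0,3]},{"dp": [7.5,-20,-112],"rot": [0,0,3]},{"dp": [7.5,-20,-120],"rot": [0,0,3]},{"dp": [7.5,-20,-120],"rot": [0,0,3]}])

```text
time_s: 2.57
ee_pos: [0.485, -0.17, 0.0356]
eef_rot: [3.141, -0.001, -2.91]
ft_force: [0.5, 0.7, -0.2]
grip_width: 0.0943
grip_force: 0.0
```

apply_moves(deltas=[{"dp": [0,0,0]},{"dp": [0,0,0]},{"dp": [0,0,0]},{"dp": [0,0,0]},{"dp": [0,0,0]},{"dp": [0,0,0]},{"dp": [0,0,0]},{"dp": [0,0,0]}], gripper=1, force=30)

```text
validation failed for argument at $.de...
```

```bash
python3 - <<'E'
from h import *
b=bot.sense();print(b["time_s"],b["ee_pos"].round(4),np.degrees(b["eef_rot"]).round(2),b["ft_force"].round(2),b["wrist_torque"].round(3),b["grip_width"],b["grip_force"])
E
```

```text
2.5667 [ 0.485  -0.17    0.0356] [ 1.7994e+02 -5.0000e-02 -1.6675e+02] [ 0.53  0.73 -0.17] [ 0.049  0.004 -0.006] 0.09428310590974634 0.0
```

apply_moves(deltas=[{"dp": [0,0,0],"rot": [0,0,0]},{"dp": [0,0,0],"rot": [0,0,0]},{"dp": [0,0,0],"rot": [0,0,0]},{"dp": [0,0,0],"rot": [0,0,0]},{"dp": [0,0,0],"rot": [0,0,0]},{"dp": [0,0,0],"rot": [0,0,0]},{"dp": [0,0,0],"rot": [0,0,0]},{"dp": [0,0,0],"rot": [0,0,0]}], gripper=1, force=30)

```text
time_s: 3.23
ee_pos: [0.4854, -0.1713, 0.0361]
eef_rot: [3.141, 0.0, -2.912]
ft_force: [-1.2, -0.2, 0.2]
grip_width: 0.0443
grip_force: 0.0
```

```bash
python3 - <<'E'
from h import *
b=bot.sense();print(b["time_s"],b["ee_pos"].round(4),np.degrees(b["eef_rot"]).round(2),b["ft_force"].round(2),b["wrist_torque"].round(3),b["grip_width"],b["grip_force"])
E
```

```text
3.2333 [ 0.4854 -0.1713  0.0361] [ 1.7999e+02  1.0000e-02 -1.6684e+02] [-1.24 -0.22  0.25] [ 0.012  0.04  -0.026] 0.044344233251261946 0.0
```

apply_moves(deltas=[{"dp": [0,0,0],"rot": [0,0,0]},{"dp": [0,0,0],"rot": [0,0,0]},{"dp": [0,0,0],"rot": [0,0,0]},{"dp": [0,0,0],"rot": [0,0,0]},{"dp": [0,0,0],"rot": [0,0,0]},{"dp": [0,0,0],"rot": [0,0,0]}])

```text
time_s: 3.73
ee_pos: [0.4854, -0.1712, 0.036]
eef_rot: [3.141, -0.0, -2.912]
ft_force: [0.8, -0.1, -0.0]
grip_width: 0.0278
grip_force: 30.0
```

apply_moves(deltas=[{"dp": [0,0,40],"rot": [0,0,0]},{"dp": [0,0,80],"rot": [0,0,0]},{"dp": [0,0,115],"rot": [0,0,0]},{"dp": [5,33,120],"rot": [0,0,0]},{"dp": [10,66,120],"rot": [0,0,0]},{"dp": [16,106,120],"rot": [0,0,0]},{"dp": [22,146,120],"rot": [0,0,0]},{"dp": [28,186,120],"rot": [0,0,2]},{"dp": [34,226,120],"rot": [0,0,3]},{"dp": [40,266,120],"rot": [0,0,5]}])

```text
time_s: 4.57
ee_pos: [0.5249, 0.0967, 0.1554]
eef_rot: [3.141, -0.001, -2.823]
ft_force: [0.0, -1.1, -1.6]
grip_width: 0.0278
grip_force: 30.0
```

apply_moves(deltas=[{"dp": [5,34,0],"rot": [0,0,0]},{"dp": [9,60,0],"rot": [0,0,0]},{"dp": [12,74,0],"rot": [0,0,0]},{"dp": [12,74,0],"rot": [0,0,0]},{"dp": [12,74,0],"rot": [0,0,0]},{"dp": [12,74,0],"rot": [0,0,0]}])

```text
time_s: 5.07
ee_pos: [0.5373, 0.1674, 0.1556]
eef_rot: [-3.141, -0.001, -2.826]
ft_force: [0.1, -0.5, -1.7]
grip_width: 0.0276
grip_force: 30.0
```

```bash
python3 - <<'E'
from h import *
b=bot.sense();print(b["time_s"],b["ee_pos"].round(4),np.degrees(b["eef_rot"]).round(2),b["joint_pos"].round(2),b["ft_force"].round(2),b["wrist_torque"].round(3))
S,T=snap("side"),snap("top")
cv2.imwrite("pics/a2.png",np.hstack([cv2.resize(i[v-45:v+45,u-30:u+30],(400,600),interpolation=cv2.INTER_CUBIC) for i,u,v in((S["frame"],313,145),(T["frame"],250,186))]))
print(proj(S,b["ee_pos"]),proj(T,b["ee_pos"]))
E
```

```text
5.0667 [0.5373 0.1674 0.1556] [-1.7995e+02 -8.0000e-02 -1.6190e+02] [ 0.2   0.14  1.45 -0.    1.56 -1.68] [ 0.07 -0.51 -1.74] [0.039 0.034 0.029]
(np.float64(312.523035954461), np.float64(128.79371774370549)) (np.float64(248.15828172201458), np.float64(180.5786153869962))
```

View pics/a2.png

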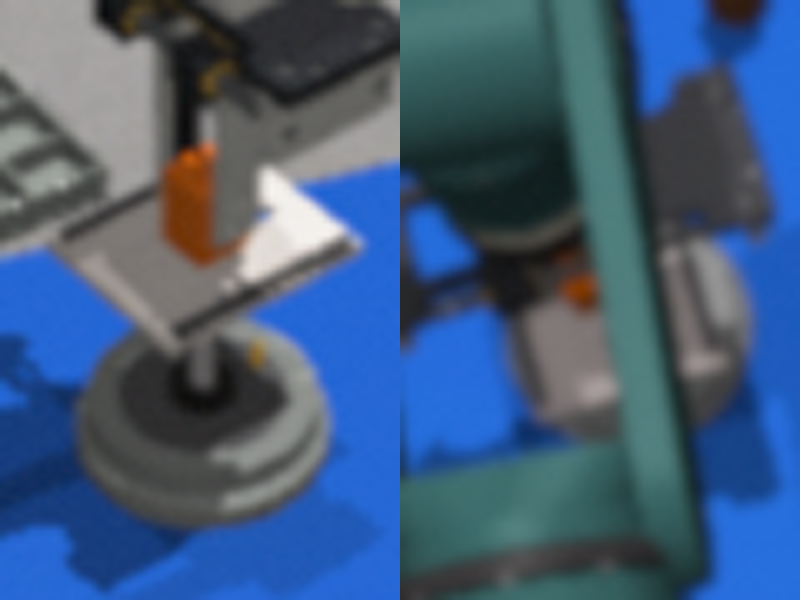

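```bash
python3 - <<'E'
from h import *
S,T=snap("side"),snap("top")
P={"L":(50,237),"B":(175,352),"R":(365,245)}
q={k:onz(S,283+(x+.5)/6.667-.5,100+(y+.5)/6.667-.5,.127)[:2].round(4) for k,(x,y) in P.items()};print(q,"c",(q["L"]+q["R"])/2, "ang",np.degrees(np.arctan2(*(q["R"]-q["B"])[::-1])),np.linalg.norm(q["R"]-q["B"]),np.linalg.norm(q["L"]-q["B"]))
m=cv2.inRange(cv2.cvtColor(S["frame"],cv2.COLOR_BGR2HSV),(14,110,90),(30,255,255))[146:162,314:330];v,u=np.nonzero(m);print(u+314,v+146)
for (x,y) in((257,342),(258,352),(258,362)):
    u,v=283+x/6.667-.5,100+y/6.667-.5
    for z in(.033,.040,.046):
        p=onz(S,u,v,z)[:2];d=p-onz(S,312.69,158.77,.033)[:2];print(y,z,p.round(4),d.round(4),np.hypot(*d).round(4),np.degrees(np.arctan2(d[1],d[0])).round(1))
E
```

```text
{'L': array([0.4757, 0.1958]), 'B': array([0.5022, 0.105 ]), 'R': array([0.6074, 0.1409])} c [0.54155 0.16835] ang 18.84245105210516 0.11115687113264755 0.09458800135323718
[321 321 321] [152 153 154]
342 0.033 [0.5774 0.1924] [0.039  0.0253] 0.0465 33.0
342 0.04 [0.5744 0.1854] [0.036  0.0183] 0.0404 27.0
342 0.046 [0.5719 0.1794] [0.0335 0.0124] 0.0357 20.3
352 0.033 [0.5752 0.1856] [0.0368 0.0185] 0.0412 26.7
352 0.04 [0.5722 0.1787] [0.0338 0.0116] 0.0358 18.9
352 0.046 [0.5697 0.1727] [0.0313 0.0057] 0.0318 10.2
362 0.033 [0.5725 0.179 ] [0.0342 0.0119] 0.0362 19.2
362 0.04 [0.5696 0.1721] [0.0312 0.0051] 0.0316 9.2
362 0.046 [0.5671 0.1662] [ 0.0288 -0.0008] 0.0288 -1.6
```

The left crop shows the plate level, directly above the shaft, with the brass pin at crop (258,352), bearing about 19° from the shaft. The plate is at 18.1°. I'll turn it 1° and lower slowly.

apply_moves(deltas=[{"dp": [-0.5,1,-20],"rot": [0,0,1]},{"dp": [-0.5,1,-35],"rot": [0,0,1]},{"dp": [-0.5,1,-45],"rot": [0,0,1]},{"dp": [-0.5,1,-50],"rot": [0,0,1]},{"dp": [-0.5,1,-52],"rot": [0,0,1]},{"dp": [-0.5,1,-54],"rot": [0,0,1]},{"dp": [-0.5,1,-55],"rot": [0,0,1]},{"dp": [-0.5,1,-56],"rot": [0,0,1]}])

```text
time_s: 5.93
ee_pos: [0.5376, 0.1698, 0.101]
eef_rot: [-3.141, 0.002, -2.807]
ft_force: [-0.0, -0.1, -1.9]
grip_width: 0.0278
grip_force: 30.0
```

apply_moves(deltas=[{"dp": [0,0,-1],"rot": [0,0,0]},{"dp": [0,0,-2],"rot": [0,0,0]},{"dp": [0,0,-3],"rot": [0,0,0]},{"dp": [0,0,-3],"rot": [0,0,0]}])

```text
time_s: 6.27
ee_pos: [0.5369, 0.1698, 0.097]
eef_rot: [3.141, -0.0, -2.807]
ft_force: [-0.1, -0.2, -2.5]
grip_width: 0.0277
grip_force: 30.0
```

apply_moves(deltas=[{"dp": [0,0,-1],"rot": [0,0,0]},{"dp": [0,0,-2],"rot": [0,0,0]},{"dp": [0,0,-3],"rot": [0,0,0]},{"dp": [0,0,-4],"rot": [0,0,0]},{"dp": [0,0,-4],"rot": [0,0,0]}])

```text
time_s: 6.68
ee_pos: [0.5367, 0.1697, 0.0927]
eef_rot: [3.141, -0.001, -2.807]
ft_force: [-0.2, -0.2, -1.8]
grip_width: 0.0282
grip_force: 30.0
```

apply_moves(deltas=[{"dp": [0,0,-2],"rot": [0,0,0]},{"dp": [0,0,-4],"rot": [0,0,0]},{"dp": [0,0,-6],"rot": [0,0,0]},{"dp": [0,0,-8],"rot": [0,0,0]},{"dp": [0,0,-9],"rot": [0,0,0]},{"dp": [0,0,-10],"rot": [0,0,0]},{"dp": [0,0,-10],"rot": [0,0,0]}])

```text
time_s: 7.27
ee_pos: [0.5368, 0.1697, 0.0827]
eef_rot: [3.141, -0.001, -2.807]
ft_force: [-0.6, 0.5, -2.1]
grip_width: 0.0277
grip_force: 30.0
```

```bash
python3 - <<'E'
from h import *
b=bot.sense();print(b["time_s"],b["ee_pos"].round(4),np.degrees(b["eef_rot"]).round(2),b["ft_force"].round(2),b["wrist_torque"].round(3))
S,T=snap("side"),snap("top")
cv2.imwrite("pics/a3.png",np.hstack([cv2.resize(i[v-45:v+45,u-30:u+30],(400,600),interpolation=cv2.INTER_CUBIC) for i,u,v in((S["frame"],313,145),(T["frame"],250,186))]))
E
```

```text
7.2667 [0.5368 0.1697 0.0827] [ 1.7999e+02 -3.0000e-02 -1.6084e+02] [-0.63  0.51 -2.1 ] [ 0.126 -0.001  0.006]
```

View pics/a3.png

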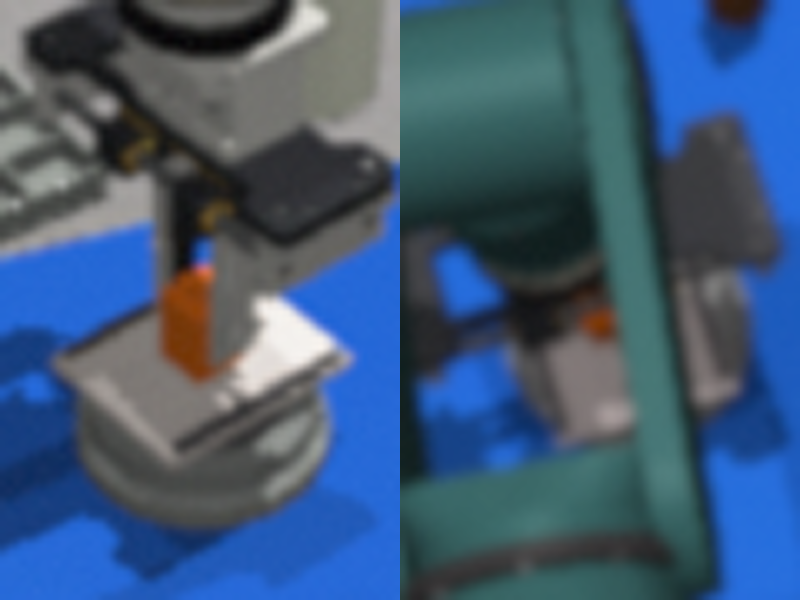

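The plate is threaded on the shaft with no contact force and sits just above the pin top. I'll lower it in small steps.

apply_moves(deltas=[{"dp": [0,0,-1],"rot": [0,0,0]},{"dp": [0,0,-2],"rot": [0,0,0]},{"dp": [0,0,-3],"rot": [0,0,0]},{"dp": [0,0,-4],"rot": [0,0,0]},{"dp": [0,0,-4.5],"rot": [0,0,0]},{"dp": [0,0,-4.5],"rot": [0,0,0]}])

```text
time_s: 7.87
ee_pos: [0.5368, 0.1697, 0.0783]
eef_rot: [3.141, -0.0, -2.807]
ft_force: [0.4, 0.2, -2.3]
grip_width: 0.0278
grip_force: 30.0
```

apply_moves(deltas=[{"dp": [0,0,-0.5],"rot": [0,0,0]},{"dp": [0,0,-1],"rot": [0,0,0]},{"dp": [0,0,-1],"rot": [0,0,0]}])

```text
time_s: 8.12
ee_pos: [0.5369, 0.1698, 0.0775]
eef_rot: [3.141, -0.0, -2.807]
ft_force: [-0.5, -0.4, -1.9]
grip_width: 0.0281
grip_force: 30.0
```

apply_moves(deltas=[{"dp": [0,0,-0.5],"rot": [0,0,0]},{"dp": [0,0,-1],"rot": [0,0,0]},{"dp": [0,0,-1.5],"rot": [0,0,0]},{"dp": [0,0,-1.5],"rot": [0,0,0]}])

```text
time_s: 8.45
ee_pos: [0.5369, 0.1698, 0.0759]
eef_rot: [3.141, -0.0, -2.807]
ft_force: [0.0, -0.3, -2.2]
grip_width: 0.028
grip_force: 30.0
```

apply_moves(deltas=[{"dp": [0,0,-0.5],"rot": [0,0,0]},{"dp": [0,0,-1],"rot": [0,0,0]},{"dp": [0,0,-1],"rot": [0,0,0]}])

```text
time_s: 8.7
ee_pos: [0.537, 0.1698, 0.0751]
eef_rot: [3.141, 0.0, -2.807]
ft_force: [0.3, 0.1, -1.6]
grip_width: 0.0277
grip_force: 30.0
```

apply_moves(deltas=[{"dp": [0,0,-0.5],"rot": [0,0,0]},{"dp": [0,0,-1],"rot": [0,0,0]},{"dp": [0,0,-1.5],"rot": [0,0,0]},{"dp": [0,0,-1.5],"rot": [0,0,0]}])

```text
time_s: 9.03
ee_pos: [0.5371, 0.1698, 0.0748]
eef_rot: [-3.142, 0.001, -2.807]
ft_force: [-3.0, 0.0, 5.3]
grip_width: 0.0278
grip_force: 30.0
```

apply_moves(deltas=[{"dp": [0,0,-0.5],"rot": [0,0,0]},{"dp": [0,0,-1],"rot": [0,0,0]},{"dp": [0,0,-1],"rot": [0,0,0]}])

```text
time_s: 9.28
ee_pos: [0.5371, 0.1698, 0.0738]
eef_rot: [-3.142, 0.001, -2.807]
ft_force: [-2.1, -0.5, 4.8]
grip_width: 0.028
grip_force: 30.0
```

apply_moves(deltas=[{"dp": [-0.5,0,-0.5],"rot": [0,0,0]},{"dp": [-0.5,0,-1],"rot": [0,0,0]},{"dp": [-0.5,0,-1.5],"rot": [0,0,0]},{"dp": [-0.5,0,-2],"rot": [0,0,0]},{"dp": [-0.5,0,-2],"rot": [0,0,0]}])

```text
time_s: 9.7
ee_pos: [0.5371, 0.1698, 0.072]
eef_rot: [-3.141, 0.002, -2.807]
ft_force: [-1.5, -0.9, 4.5]
grip_width: 0.0279
grip_force: 30.0
```

apply_moves(deltas=[{"dp": [0,0,-0.5],"rot": [0,0,0]},{"dp": [0,0,-1],"rot": [0,0,0]},{"dp": [0,0,-1.5],"rot": [0,0,0]},{"dp": [0,0,-1.5],"rot": [0,0,0]}])

```text
time_s: 10.03
ee_pos: [0.537, 0.1698, 0.0704]
eef_rot: [-3.141, 0.002, -2.807]
ft_force: [-2.4, 0.2, 4.6]
grip_width: 0.0276
grip_force: 30.0
```

apply_moves(deltas=[{"dp": [-0.3,0,-0.5],"rot": [0,0,0]},{"dp": [-0.3,0,-1],"rot": [0,0,0]},{"dp": [-0.3,0,-1.5],"rot": [0,0,0]},{"dp": [-0.3,0,-2],"rot": [0,0,0]},{"dp": [-0.3,0,-2.5],"rot": [0,0,0]},{"dp": [-0.3,0,-2.5],"rot": [0,0,0]}])

```text
time_s: 10.53
ee_pos: [0.537, 0.1698, 0.0681]
eef_rot: [-3.141, 0.002, -2.807]
ft_force: [-0.2, -0.1, 5.7]
grip_width: 0.0279
grip_force: 30.0
```

apply_moves(deltas=[{"dp": [0,0,-0.5],"rot": [0,0,0]},{"dp": [0,0,-1],"rot": [0,0,0]},{"dp": [0,0,-1],"rot": [0,0,0]}])

```text
time_s: 10.78
ee_pos: [0.537, 0.1698, 0.0671]
eef_rot: [-3.141, 0.002, -2.807]
ft_force: [-1.4, -0.5, 4.8]
grip_width: 0.0281
grip_force: 30.0
```

apply_moves(deltas=[{"dp": [0,0,-0.4],"rot": [0,0,0]},{"dp": [0,0,-0.8],"rot": [0,0,0]},{"dp": [0,0,-0.8],"rot": [0,0,0]}])

```text
time_s: 11.03
ee_pos: [0.537, 0.1698, 0.0663]
eef_rot: [-3.141, 0.002, -2.807]
ft_force: [-0.9, -0.8, 4.6]
grip_width: 0.0276
grip_force: 30.0
```

apply_moves(deltas=[{"dp": [0,0,-0.3],"rot": [0,0,0]},{"dp": [0,0,-0.6],"rot": [0,0,0]},{"dp": [0,0,-0.6],"rot": [0,0,0]}])

```text
time_s: 11.28
ee_pos: [0.5371, 0.1698, 0.066]
eef_rot: [-3.141, 0.003, -2.807]
ft_force: [-1.7, -1.6, 6.3]
grip_width: 0.0281
grip_force: 30.0
```

apply_moves(deltas=[{"dp": [0,0,-0.2],"rot": [0,0,0]},{"dp": [0,0,-0.4],"rot": [0,0,0]},{"dp": [0,0,-0.4],"rot": [0,0,0]},{"dp": [0,0,-0.4],"rot": [0,0,0]}])

```text
time_s: 11.62
ee_pos: [0.5371, 0.1698, 0.066]
eef_rot: [-3.141, 0.003, -2.807]
ft_force: [-2.4, -1.1, 8.3]
grip_width: 0.0276
grip_force: 30.0
```

apply_moves(deltas=[{"dp": [0,0,-0.3],"rot": [0,0,0]},{"dp": [0,0,-0.6],"rot": [0,0,0]},{"dp": [0,0,-0.9],"rot": [0,0,0]},{"dp": [0,0,-0.9],"rot": [0,0,0]}])

```text
time_s: 11.95
ee_pos: [0.5371, 0.1698, 0.066]
eef_rot: [-3.141, 0.003, -2.807]
ft_force: [-3.5, -1.6, 10.5]
grip_width: 0.0281
grip_force: 30.0
```

```bash
python3 - <<'E'
from h import *
b=bot.sense();print(b["time_s"],b["ee_pos"].round(5),np.degrees(b["eef_rot"]).round(2),b["ft_force"].round(2),b["wrist_torque"].round(3))
E
```

```text
11.95 [0.53708 0.16982 0.06597] [-1.7997e+02  1.6000e-01 -1.6084e+02] [-3.54 -1.65 10.48] [-0.199  1.027  0.025]
```

It stops firmly at TCP z = 66 mm, the expected home height. I'll press slightly more while relieving the side load.

apply_moves(deltas=[{"dp": [-0.5,0,-0.4],"rot": [0,0,0]},{"dp": [-0.8,0,-0.8],"rot": [0,0,0]},{"dp": [-0.8,0,-1.2],"rot": [0,0,0]},{"dp": [-0.8,0,-1.2],"rot": [0,0,0]},{"dp": [-0.8,0,-1.2],"rot": [0,0,0]}])

```text
time_s: 12.37
ee_pos: [0.5371, 0.1698, 0.066]
eef_rot: [-3.141, 0.005, -2.807]
ft_force: [-4.5, -1.9, 13.4]
grip_width: 0.028
grip_force: 30.0
```

```bash
python3 - <<'E'
from h import *
b=bot.sense();print(b["time_s"],b["ee_pos"].round(5),np.degrees(b["eef_rot"]).round(2),b["ft_force"].round(2),b["wrist_torque"].round(3))
E
```

```text
12.3667 [0.53708 0.16984 0.06596] [-179.94    0.28 -160.85] [-4.53 -1.86 13.41] [-0.226  1.146 -0.007]
```

apply_moves(deltas=[{"dp": [0,0,1],"rot": [0,0,0]},{"dp": [0,0,2],"rot": [0,0,0]},{"dp": [0,0,3],"rot": [0,0,0]},{"dp": [0,0,3],"rot": [0,0,0]},{"dp": [0,0,3],"rot": [0,0,0]}])

```text
time_s: 12.78
ee_pos: [0.537, 0.1698, 0.0661]
eef_rot: [-3.141, 0.004, -2.807]
ft_force: [2.8, -0.9, 5.4]
grip_width: 0.028
grip_force: 30.0
```

```bash
python3 - <<'E'
from h import *
b=bot.sense();print(b["time_s"],b["ee_pos"].round(5),np.degrees(b["eef_rot"]).round(2),b["ft_force"].round(2),b["wrist_torque"].round(3))
E
```

```text
12.7833 [0.53704 0.1698  0.06605] [-179.95    0.24 -160.85] [ 2.78 -0.86  5.37] [-0.066 -0.091 -0.014]
```

apply_moves(deltas=[{"dp": [0.8,0,1],"rot": [0,0,0]},{"dp": [0.8,0,1.5],"rot": [0,0,0]},{"dp": [0.8,0,1.5],"rot": [0,0,0]}])

```text
time_s: 13.03
ee_pos: [0.5366, 0.1697, 0.066]
eef_rot: [-3.141, 0.001, -2.807]
ft_force: [2.2, 0.3, 1.4]
grip_width: 0.028
grip_force: 30.0
```

apply_moves(deltas=[{"dp": [0,0,0],"rot": [0,0,0]},{"dp": [0,0,0],"rot": [0,0,0]},{"dp": [0,0,0],"rot": [0,0,0]},{"dp": [0,0,0],"rot": [0,0,0]},{"dp": [0,0,0],"rot": [0,0,0]},{"dp": [0,0,0],"rot": [0,0,0]}], gripper=0)

```text
time_s: 13.53
ee_pos: [0.5358, 0.1698, 0.0659]
eef_rot: [3.141, -0.001, -2.807]
ft_force: [0.2, -0.3, 0.1]
grip_width: 0.0471
grip_force: 0.0
```

Released at the same height. I'll retreat straight up and then swing aside for a look.

apply_moves(deltas=[{"dp": [0,0,15],"rot": [0,0,0]},{"dp": [0,0,40],"rot": [0,0,0]},{"dp": [0,0,80],"rot": [0,0,0]},{"dp": [0,0,120],"rot": [0,0,0]},{"dp": [-20,-20,150],"rot": [0,0,0]},{"dp": [-40,-50,150],"rot": [0,0,0]},{"dp": [-60,-80,150],"rot": [0,0,0]},{"dp": [-80,-115,150],"rot": [0,0,0]},{"dp": [-100,-150,150],"rot": [0,0,0]},{"dp": [-120,-180,150],"rot": [0,0,0]}])

```text
time_s: 14.37
ee_pos: [0.4148, -0.0117, 0.2163]
eef_rot: [-3.141, 0.0, -2.807]
ft_force: [1.4, -0.2, 0.1]
grip_width: 0.047
grip_force: 0.0
```

apply_moves(deltas=[{"dp": [-15,-40,0],"rot": [0,0,0]},{"dp": [-20,-80,0],"rot": [0,0,0]},{"dp": [-25,-120,0],"rot": [0,0,0]},{"dp": [-25,-120,0],"rot": [0,0,0]}])

```text
time_s: 14.7
ee_pos: [0.3896, -0.1363, 0.2163]
eef_rot: [-3.138, -0.002, -2.817]
ft_force: [0.1, -0.4, -0.3]
grip_width: 0.0467
grip_force: 0.0
```

```bash
python3 - <<'E'
from h import *
b=bot.sense();print(b["time_s"],b["ee_pos"].round(4))
S,T=snap("side"),snap("top")
cv2.imwrite("pics/a4.png",np.hstack([cv2.resize(i[v-35:v+35,u-30:u+30],(400,467),interpolation=cv2.INTER_CUBIC) for i,u,v in((S["frame"],313,155),(T["frame"],250,186))]))
E
```

```text
14.7 [ 0.3896 -0.1363  0.2163]
```

View pics/a4.png

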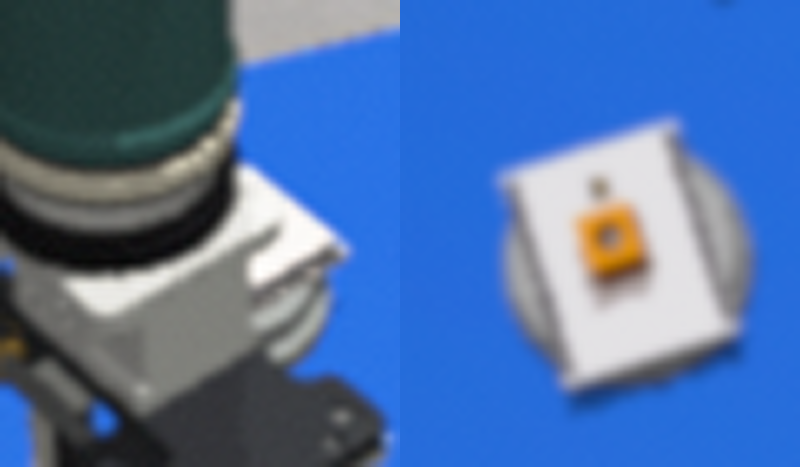

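The top crop shows the plate centred on the grey stand, with the shaft in the hub bore at (610,237) and the brass pin in the slot at (600,187). The arm is well clear, so I'll hand the job in.

```bash
python3 -c "
from h import *
print(order.close_job())"
```

```text
the job is handed in; nothing more can be done
None
```

The carrier plate is mounted on the grey stand, with the pin in the slot and the plate pressed down to a firm stop at the expected seat height (highest wrist reading about 13 N upward); I released it, backed the arm clear and handed the job in at about 15 s.

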